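# Gauge the rounded corner and the fillet of a stand base

### The job

Check the two curves of the white stand base with the radius leaves: first slide the concave leaf that fits (green handle) flat on the desk onto the base's rounded outer corner, then the convex one (blue handle) into its inner fillet. Press each home gently for about a second, with some 5 to 10 N and never more than 18 N, so that it bears on both straight sides at once and cannot rock, and leave it lying flat and seated there. Do not disturb anything else.

Things in the scene. Friction and masses are not known exactly. Their poses are not given: they have to be found in the camera images.
- board: Fixed white L-shaped stand base, 18 mm thick, flat on the desk. Origin on its underside, z up. Bar x 0 to 50, y -90 to 90 mm; leg x -50 to 0, y -90 to -20 mm. The leg's outer corner toward -x-y is rounded, R 20 mm; the inner corner, open toward -x+y, has a fillet, R 20 mm. Rigid, smooth sides. (The desk right of y = -0.27 is 2 mm lower.)
- corner_front: Part of board, same origin and axes as the board: the straight side beside the rounded corner at x = -50 mm, facing -x, y -70 to -21 mm.
- corner_side: Part of board, same origin and axes as the board: the straight side beside the rounded corner at y = -90 mm, facing -y, x -30 to 50 mm.
- inner_back: Part of board, same origin and axes as the board: the straight side beside the fillet at x = 0, facing -x, y 0 to 88 mm.
- inner_side: Part of board, same origin and axes as the board: the straight side beside the fillet at y = -20 mm, facing +y, x -48 to -20 mm.
- corner_c (a point): centre of the rounded corner's curve, on the desk: (-30, -70, 0) mm in the board's frame
- fillet_c (a point): centre of the fillet's curve, on the desk: (-20, 0, 0) mm in the board's frame
- green_leaf: Green-handled leaf, concave R 20 mm. 10 mm flat aluminium plate, 0.15 kg, with an upright square handle 24x24 mm whose top is 54 mm above the underside; handle faces parallel to x and y. Origin: under the handle's centre, at the underside; z up. Two plate edges at x = +30 mm (facing +x, straight for y 50 to 80) and y = +30 mm (facing +y, straight for x 50 to 80), joined by a hollow curve; plate from -20 to 80 mm.
- green_leaf_c (a point): centre of the green leaf's hollow curve, underside: (50, 50, 0) mm in its frame; on corner_c when seated; the leaf then has the same yaw as the board and its origin at (-80, -120) mm in the board's frame. Held by the top 30 mm of the handle, the fingertips clear the 18 mm board
- blue_leaf: Blue-handled leaf, convex R 20 mm. 10 mm flat aluminium plate, 0.15 kg, with an upright square handle 24x24 mm whose top is 54 mm above the underside; handle faces parallel to x and y. Origin: under the handle's centre, at the underside; z up. Square plate, -30 to 30 mm in x and y, its corner toward +x-y rounded.
- blue_leaf_c (a point): centre of the blue leaf's rounded corner, underside: (10, -10, 0) mm in its frame; on fillet_c when seated; the leaf then has the same yaw as the board and its origin at (-30, 10) mm in the board's frame
- orange_leaf: Orange-handled leaf, concave R 32 mm, would rock. 10 mm flat aluminium plate, 0.15 kg, with an upright square handle 24x24 mm whose top is 54 mm above the underside; handle faces parallel to x and y. Origin: under the handle's centre, at the underside; z up. Two plate edges at x = +30 mm (facing +x, straight for y 62 to 80) and y = +30 mm (facing +y, straight for x 62 to 80), joined by a hollow curve; plate from -20 to 80 mm.
- teal_ribbon: Bystander: spool of teal ribbon, 44 mm across, 90 tall. Origin: centre of its underside.
- pink_ribbon: Bystander: spool of pink ribbon, 54 mm across, 64 tall. Origin: centre of its underside.
- jar: Bystander: confetti jar with a white lid, 63 mm across, 92 tall. Origin: centre of its underside.
- tin: Bystander: flat purple and white tin, 62 mm across, 22 tall. Origin: centre of its underside.
- measure: Bystander: yellow pocket tape measure, 66x66x32 mm. Origin: centre of its underside.

How it is judged:
By the outcome, as a careful person would: the job done as asked, in the order asked, and still so for the second after the job is handed in, with the robot touching nothing.
It also fails if it takes over 69 s, if anything falls off the work surface, if the arm or the gripper's body presses on something with over 40 N, if the wrist force passes 120 N, or if a joint passes its speed limit or range.

### The arm

A 6-joint arm with a two-finger parallel gripper is mounted at the origin on a cart in front of the work surface, level with it; the furniture and walls round the work are solid. World frame = base frame: x ahead of the robot, y to its left, z up, the work surface at z = 0. Lengths are in m, angles in rad, forces in N, time in s.
With the tool pointing down it reaches from about 0.25 to 0.85 m from the base axis. Payload 12.5 kg.
Tool frame: the origin (TCP) lies at the very end of the fingers, on their centre line; the grasp point (between the pads) lies 19 mm behind it (manip.grasp_offset is the distance from the TCP to the grasp point, in m); z points along the fingers, y is the line along which they close (so a half turn about z gives the same grasp; the last joint's range is limited). The gripper opens to 93 mm and grips with 3 to 60 N. Pads are 15 mm wide; open, the fingers measure 128 mm over their backs; the gripper's body (75 mm by 188 mm) begins 65 mm behind the grasp point.
Start: joints at [1.115, 0.351, 1.652, -0, 1.139, -0.085], TCP at [0.199, 0.513, 0.219] pointing down, gripper open.
Joint ranges: [-2.75, 2.75], [-0.79, 2.1], [0.01, 2.65], [-1.57, 4.71], [0.07, 3.14], [-2.87, 2.87]. Speed limits (rad/s): [2.22, 2.22, 2.79, 3.14, 3.14, 3.14].

### API

Orientations are given as a unit quaternion [x, y, z, w].
In Python, from rig import manip gives the robot as it stands. The module is installed in compiled form; this text tells all that it offers.
- The arm moves only by the shell command python3 -m creep 'ROWS' [OPENING] [FORCE]. ROWS is JSON, a list that holds one entry, the list of rows, each a list of 4 numbers: the shift along the tool's x, y, z in mm, then the turn about the tool's z in rad. In form: [[[x, y, z, spin], ...]]. A call has 1 to 20 rows; each row shifts and turns the commanded pose from where the row before left it, along the tool's axes as they then stand; what a row does not reach is not made up. A row lasts 1/8 s, in which the tool goes at most 62.5 mm and 10.7 degrees, less where a joint would pass 70% of its speed; a pose out of reach is approached as far as the arm can. A call with a gripper value outside its range is refused whole. OPENING is the opening, from -1 (shut) to 1 (fully open), so that 0 is half open, set as the call begins (- or left out, the last holds). The fingers move at their own pace and stop on an object; FORCE is the grip in N (left out, the last holds). Time passes only in rows, so rows that do not move let the fingers close. It gives the time, the measured TCP pose, the force, the opening and the grip force at its end, in the units of the state.
- manip.read_state(): the state, without advancing time (a new reading comes with each control period).
- manip.get_image(name): name is "side" or "top"; returns a dict with "image" (400x640x3 uint8, red, green, blue), "camera_matrix" (3x3 intrinsics, pixels), "dist_coeffs" ([k1, k2, p1, p2, k3] as OpenCV has them; the pictures are not rectified), "origin" and "orientation" of the camera in the world. Camera axes: x right, y up, looking along -z (the intrinsics and any distortion apply to the point x, -y, -z); pixel columns grow to the right and rows downward; lengths in m; the calibration is good to about 2 mm. A picture is of the moment at which its call begins. There is no depth.
- manip.hand_in(): hands the job in; it is judged then, once.
The state is a dict: "clock": time; "q": joint angles; "joint_velocities": joint speeds; "tau": joint torques, N m; "tool_pos": TCP position; "ee_rot": TCP orientation; "force": force on the tool from outside, world axes, zero at the start; "moment": the same for the moment, N m; "grip_width": opening from 0.0 (shut) to 1.0 (fully open); "grasp_force": force on a finger pad.
Only numpy, scipy, OpenCV 4.12 (cv2) and the standard library are available. Lean on these libraries where they do the work, as an engineer would, in place of code of your own. Each camera call takes 0.05 s, during which the arm holds its last target. There are 200 camera calls.

## Working session

There is one attempt and no reset: what is moved stays moved. The work goes in short steps, Python scripts to look and compute and a shell command to move; the robot and the scene stay as the last step left them, time stands still between calls to the robot, and variables do not carry over. Pictures are saved under pics/ and viewed, at most 12 in all, crops included, and the job is handed in when it is done.

```bash
mkdir -p pics
cat > h.py <<'E'
import numpy as np, cv2
from rig import manip
from scipy.spatial.transform import Rotation as R
def cam(n):
    d=manip.get_image(n); return d
def ray(d,uv):
    uv=np.array(uv,float).reshape(-1,1,2)
    p=cv2.undistortPoints(uv,np.array(d["camera_matrix"],float),np.array(d["dist_coeffs"],float)).reshape(-1,2)
    v=np.c_[p[:,0],-p[:,1],-np.ones(len(p))]
    return np.array(d["origin"]),R.from_quat(d["orientation"]).apply(v)
def onz(d,uv,z):
    o,v=ray(d,uv); z=np.broadcast_to(z,len(v)); return o+v*((z-o[2])/v[:,2])[:,None]
def proj(d,P):
    P=np.atleast_2d(P); c=R.from_quat(d["orientation"]).inv().apply(P-np.array(d["origin"]))
    c=c*[1,-1,-1]
    return cv2.projectPoints(c,np.zeros(3),np.zeros(3),np.array(d["camera_matrix"],float),np.array(d["dist_coeffs"],float))[0].reshape(-1,2)
def save(d,f,box=None,s=1):
    im=d["image"][...,::-1]
    if box: x0,y0,x1,y1=box; im=im[y0:y1,x0:x1]
    cv2.imwrite(f,cv2.resize(im,None,fx=s,fy=s,interpolation=cv2.INTER_CUBIC))
E
python3 - <<'E'
from h import *
import pickle
for n in("top","side"):
    d=cam(n);save(d,f"pics/{n}0.png",None,1.25);print(n,d["origin"],d["orientation"],d["camera_matrix"],d["dist_coeffs"])
    pickle.dump(d,open(n+"0.pkl","wb"))
s=manip.read_state();print(s, manip.grasp_offset)
E
```

```text
top [ 0.06617495 -0.20454764  1.58553855] [ 0.12036528 -0.07736064 -0.54805438  0.82411403] [[481.85372952   0.         321.93914121]
 [  0.         481.85372952 198.20723518]
 [  0.           0.           1.        ]] [-0.13409923  0.          0.          0.          0.        ]
side [ 0.48620192 -1.25289615  0.61362044] [ 0.53170118 -0.0044184  -0.0145032   0.84679631] [[435.53803315   0.         325.61104297]
 [  0.         435.53803315 191.10253446]
 [  0.           0.           1.        ]] [0.02622952 0.         0.         0.         0.        ]
{'clock': 0.1, 'q': array([ 1.11539729e+00,  3.51173305e-01,  1.65236770e+00,  7.57108341e-06,
        1.13908109e+00, -8.46024118e-02]), 'joint_velocities': array([-0.00029959, -0.00200313, -0.0034285 ,  0.00098414,  0.0004115 ,
        0.00013288]), 'tau': array([ 1.53638768e-03, -4.98016012e+01, -2.85704184e+01,  7.01221428e-02,
        2.38266232e-02, -1.76327961e-05]), 'tool_pos': array([0.19913592, 0.51235196, 0.21815732]), 'ee_rot': array([ 1.84339568e-01,  9.82862482e-01, -4.95156441e-04, -1.40605575e-04]), 'force': array([-0.02376418, -1.07782771, -0.13114838]), 'moment': array([0.01785391, 0.00402753, 0.01719334]), 'grasp_force': 0.0, 'grip_width': 0.9973503283131867} 0.0188
```

View pics/top0.png

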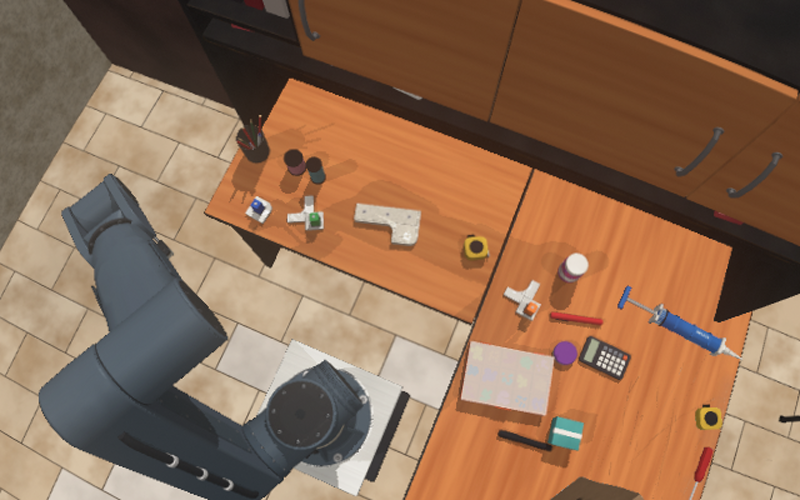

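View pics/side0.png

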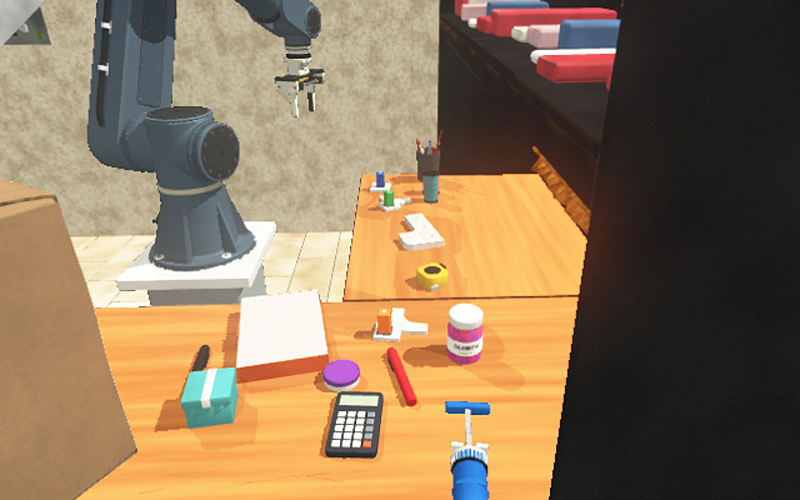

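Top picture: board around (388,222), green leaf (310,215), blue leaf (259,208), orange leaf far right (528,300). I'll enlarge the work area in both views.

Run:
```python
from h import *
import pickle
save(pickle.load(open("top0.pkl","rb")),"pics/tc.png",(190,145,350,205),5)
save(pickle.load(open("side0.pkl","rb")),"pics/sc.png",(285,130,375,205),8)
```

```text
(no output)
```

View pics/tc.png

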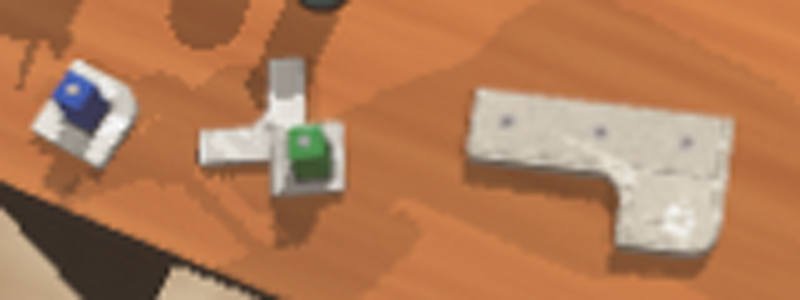

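View pics/sc.png

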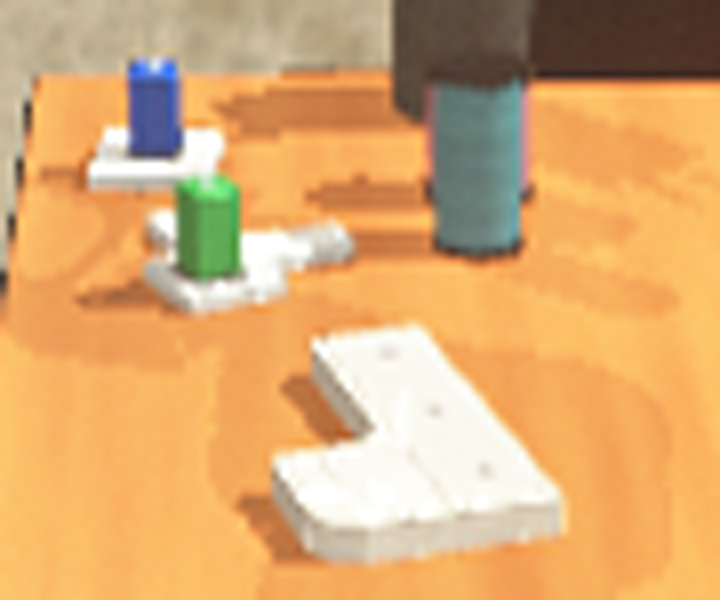

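The top crop shows board corners at (477,90), (467,157), (733,118) and (617,245), the green handle top near (308,140), and the blue plate corners at (77,62), (33,128) and (100,165). The side crop agrees. Next I fit the poses.

```bash
cat > fit.py <<'E'
from h import *
import pickle
from scipy.optimize import least_squares
T=pickle.load(open("top0.pkl","rb"));S=pickle.load(open("side0.pkl","rb"))
t=lambda u,v:((u+.5)/5-.5+190,(v+.5)/5-.5+145)
s=lambda u,v:((u+.5)/8-.5+285,(v+.5)/8-.5+130)
O={'board':[(T,t(477,90),(50,90,18)),(T,t(467,157),(0,90,18)),(T,t(733,118),(50,-90,18)),(T,t(617,245),(-50,-20,18)),
 (S,s(312,341),(0,90,18)),(S,s(422,326),(50,90,18)),(S,s(562,497),(50,-90,18)),(S,s(275,466),(-50,-20,18))],
'green':[(T,t(288,130),(12,12,54)),(T,t(322,124),(12,-12,54)),(T,t(328,150),(-12,-12,54)),(T,t(292,157),(-12,12,54)),
 (T,t(345,188),(-20,-20,10)),(T,t(270,60),(80,30,10)),(T,t(200,130),(30,80,10)),(S,s(209,183),(0,0,54))],
'blue':[(T,t(77,62),(30,30,10)),(T,t(33,128),(-30,30,10)),(T,t(100,165),(-30,-30,10)),(T,t(76,90),(0,0,54)),(S,s(155,65),(0,0,54))]}
P={}
for n,L in O.items():
    def f(p):
        Rz=R.from_euler('z',p[2])
        return np.concatenate([(proj(d,Rz.apply(np.array(m)/1e3)+[p[0],p[1],0])[0]-uv) for d,uv,m in L])
    best=min((least_squares(f,[.5,.3,y0],loss='soft_l1') for y0 in np.arange(-3,3,1)),key=lambda r:r.cost)
    P[n]=best.x;print(n,best.x.round(4),np.degrees(best.x[2]).round(1));print(f(best.x).reshape(-1,2).round(1).tolist())
b=P['board'];Rb=R.from_euler('z',b[2])
print('green seat',Rb.apply([-.08,-.12,0])+[b[0],b[1],0],'blue seat',Rb.apply([-.03,.01,0])+[b[0],b[1],0])
st=manip.read_state();M=R.from_quat(st['ee_rot']).as_matrix();print(M.round(3),st['tool_pos'])
pickle.dump(P,open('P.pkl','wb'))
E
python3 fit.py
```

```text
board [0.5375 0.0486 0.2737] 15.7
[[0.4, -0.4], [0.3, -0.3], [0.7, -0.0], [0.1, -0.4], [-0.5, -0.4], [-0.6, -0.3], [0.3, -0.4], [-0.7, -1.2]]
green [0.4707 0.2327 0.4843] 27.7
[[0.2, -0.9], [0.4, -0.3], [-0.5, 1.2], [-0.3, 0.4], [0.3, -0.3], [-0.2, -0.3], [0.1, 0.2], [-0.1, -0.1]]
blue [ 0.4427  0.3966 -0.1065] -6.1
[[0.1, -0.8], [-0.3, 0.0], [0.5, 0.4], [-0.2, -0.0], [-0.3, 0.1]]
green seat [ 0.49290604 -0.08856159  0.        ] blue seat [0.50591087 0.05011384 0.        ]
[[-0.932  0.362 -0.   ]
 [ 0.362  0.932 -0.001]
 [ 0.    -0.001 -1.   ]] [0.19913592 0.51235196 0.21815732]
```

```bash
python3 -m creep '[[[-35.4,-16.2,11,0],[-35.4,-16.2,11,0],[-35.4,-16.2,11,0],[-35.4,-16.2,11,0],[-35.4,-16.2,11,0],[-35.4,-16.2,11,0],[-35.4,-16.2,11,0],[-35.4,-16.2,11,0],[-35.4,-16.2,11,0],[-35.4,-16.2,11,0],[0,0,0,0.12],[0,0,0,0.12],[0,0,0,0.12],[0,0,0,0.12],[0,0,0,0.12],[0,0,0,0.117],[0,0,0,0]]]' 0.4 20
cat > st.py <<'E'
from h import *
import sys
s=manip.read_state();M=R.from_quat(s['ee_rot']).as_matrix()
print('t',s['clock'],'tcp',s['tool_pos'].round(4),'yaw_y',np.degrees(np.arctan2(M[1,1],M[0,1])).round(2),'F',np.round(s['force'],2),'grip',s['grip_width'],s['grasp_force'],'tilt',M[:,2].round(3))
if len(sys.argv)>2:
    g=np.array([float(a) for a in sys.argv[1:4]]);print('tool mm',((g-s['tool_pos'])@M*1e3).round(1), 'Ftool',(np.array(s['force'])@M).round(2))
E
python3 st.py 0.4707 0.2327 0.026
python3 - <<'E'
from h import *
import pickle
d=cam("side");save(d,"pics/s1.png",(280,100,380,205),5.5)
d=cam("top");save(d,"pics/t1.png",(180,120,350,210),4.5)
E
```

```text
clock: 2.22
tool_pos: [0.4704, 0.2333, 0.1085]
ee_rot: [0.517, 0.856, -0.0, -0.0]
force: [-0.2, -0.2, -0.5]
grip_width: 0.703
grasp_force: 0.0
t 2.225 tcp [0.4704 0.2333 0.1085] yaw_y 27.72 F [-0.17 -0.17 -0.54] grip 0.7030249815137991 0.0 tilt [-0. -0. -1.]
tool mm [-0.7  0.1 82.5] Ftool [-0.08 -0.23  0.54]
```

View pics/s1.png

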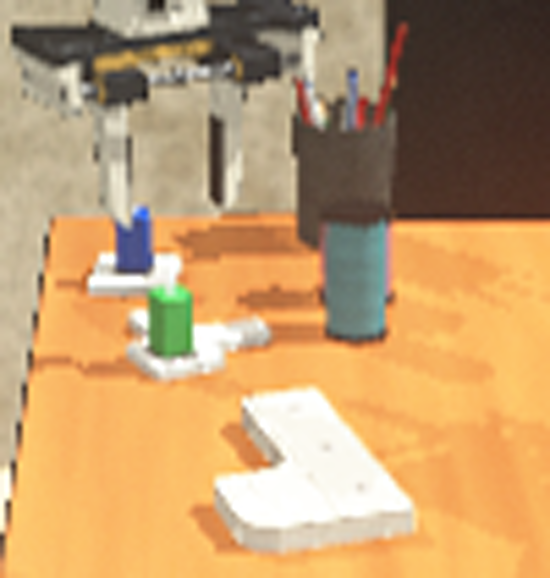

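The fingers (x about 115 and 225) straddle the green handle (x 170), so I descend and grip.

```bash
python3 -m creep '[[[0,0,15,0],[0,0,15,0],[0,0,15,0],[0,0,15,0],[0,0,12,0],[0,0,9,0],[0,0,0,0]]]' - 20 && python3 -m creep '[[[0,0,0,0],[0,0,0,0],[0,0,0,0],[0,0,0,0],[0,0,0,0],[0,0,0,0]]]' -0.9 20; python3 st.py 0.4929 -0.0886 0.027
```

```text
clock: 3.2
tool_pos: [0.4703, 0.2333, 0.0271]
ee_rot: [0.517, 0.856, -0.0, -0.0]
force: [0.0, -0.4, -0.1]
grip_width: 0.698
grasp_force: 0.0
clock: 3.95
tool_pos: [0.4705, 0.2333, 0.0277]
ee_rot: [0.517, 0.856, -0.0, -0.0]
force: [-0.7, -0.7, 1.8]
grip_width: 0.259
grasp_force: 20.0
t 3.95 tcp [0.4705 0.2333 0.0277] yaw_y 27.67 F [-0.74 -0.74  1.8 ] grip 0.2593260655318198 19.99977171421051 tilt [-0. -0. -1.]
tool mm [-295.5 -129.7    0.7] Ftool [-0.31 -1.   -1.8 ]
```

Run:
```python
from h import *
import pickle
T=pickle.load(open("top0.pkl","rb"));print(onz(T,[(380,197.6)],.032))
b=pickle.load(open('P.pkl','rb'))['board'];g=R.from_euler('z',b[2]).apply([-.095,-.135,0])+[b[0],b[1],0];print(g)
s=manip.read_state();M=R.from_quat(s['ee_rot']).as_matrix();print(((g-s['tool_pos'])@M*1e3).round(1))
```

```text
[[ 0.56389645 -0.20008643  0.032     ]]
[ 0.48251823 -0.10705736  0.        ]
[-307.  -147.4   27.7]
```

```bash
python3 -m creep '[[[0,0,-15,0],[0,0,-15,0],[0,0,-15,0],[-25,-12,0,0],[-32,-15.5,0,0],[-32,-15.5,0,0],[-32,-15.5,0,0],[-32,-15.5,0,0],[-32,-15.5,0,0],[-32,-15.5,0,0],[-32,-15.5,0,0],[-32,-15.5,0,0],[-26,-12,0,0],[0,0,0,0.07],[0,0,0,0.07],[0,0,0,0.069],[0,0,0,0]]]'; python3 st.py 0.4825 -0.107 0.0275
python3 - <<'E'
from h import *
d=cam("side");save(d,"pics/s2.png",(270,120,380,215),7)
d=cam("top");save(d,"pics/t2.png",(260,140,360,210),7)
E
```

```text
clock: 6.08
tool_pos: [0.4822, -0.1073, 0.0734]
ee_rot: [0.604, 0.797, 0.0, 0.0]
force: [0.1, 0.4, -1.3]
grip_width: 0.258
grasp_force: 20.0
t 6.075 tcp [ 0.4822 -0.1073  0.0734] yaw_y 15.73 F [ 0.05  0.38 -1.27] grip 0.25832097885809246 19.999753832817078 tilt [ 0.001 -0.    -1.   ]
tool mm [ 0.3  0.3 45.9] Ftool [0.35 0.15 1.27]
```

View pics/s2.png

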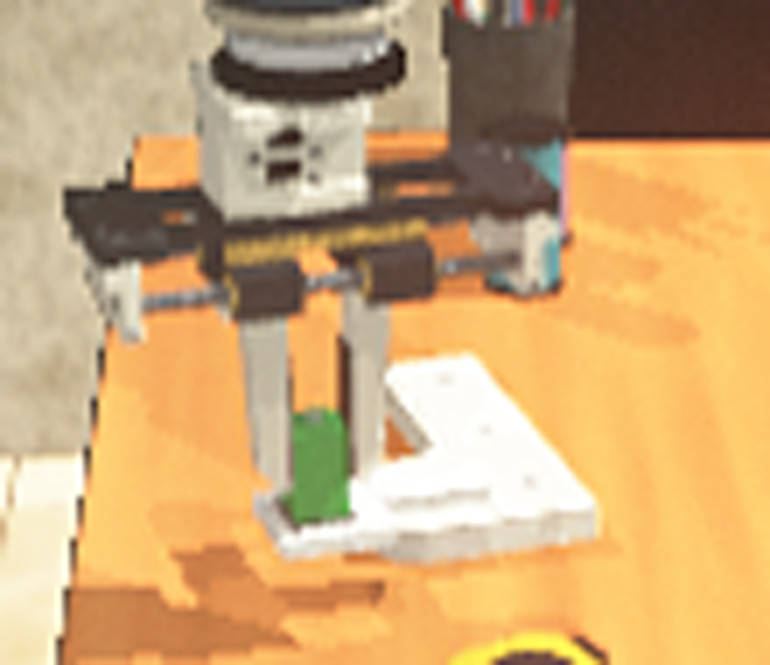

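```bash
python3 -m creep '[[[0,0,12,0],[0,0,14,0],[0,0,12,0],[0,0,5,0],[0,0,2,0],[0,0,0,0],[0,0,0,0]]]'; python3 st.py 0.4929 -0.0886 0.0275; python3 -m creep '[[[3,3,0,0],[3,3,0,0],[2,2,0,0],[2,2,0,0],[0,0,0,0]]]';python3 st.py 0.4929 -0.0886 0.0275
```

```text
clock: 7.05
tool_pos: [0.4822, -0.1073, 0.0278]
ee_rot: [0.604, 0.797, 0.0, 0.0]
force: [-0.0, -0.2, -1.3]
grip_width: 0.254
grasp_force: 20.0
t 7.05 tcp [ 0.4822 -0.1073  0.0278] yaw_y 15.7 F [-0.01 -0.22 -1.27] grip 0.25414308377532613 19.99923884868622 tilt [ 0. -0. -1.]
tool mm [15.1 15.4  0.3] Ftool [-0.21 -0.07  1.27]
clock: 7.68
tool_pos: [0.4892, -0.0947, 0.0277]
ee_rot: [0.604, 0.797, 0.0, 0.0]
force: [0.3, 0.2, 0.6]
grip_width: 0.259
grasp_force: 20.0
t 7.675 tcp [ 0.4892 -0.0947  0.0277] yaw_y 15.71 F [0.33 0.16 0.62] grip 0.25927427650992324 19.999490082263947 tilt [ 0.  0. -1.]
tool mm [4.9 5.3 0.2] Ftool [ 0.06  0.36 -0.62]
```

```bash
python3 -m creep '[[[1,1,0,0],[1,1,0,0],[0,0,0,0]]]' >/dev/null;python3 st.py 0.4929 -0.0886 0.0275;  python3 -m creep '[[[0.8,0.8,0,0],[0,0,0,0]]]'>/dev/null;python3 st.py 0.4929 -0.0886 0.0275;  python3 -m creep '[[[0.8,0.8,0,0],[0,0,0,0]]]'>/dev/null;python3 st.py 0.4929 -0.0886 0.0275
```

```text
t 8.05 tcp [ 0.4905 -0.0924  0.0277] yaw_y 15.7 F [0.05 0.75 1.64] grip 0.2563888911693976 19.999708235263824 tilt [ 0.  0. -1.]
tool mm [3.  3.4 0.2] Ftool [ 0.71  0.25 -1.64]
t 8.3 tcp [ 0.491  -0.0915  0.0277] yaw_y 15.7 F [0.33 0.77 2.7 ] grip 0.2589536461346009 19.99983251094818 tilt [ 0. -0. -1.]
tool mm [2.2 2.6 0.2] Ftool [ 0.65  0.52 -2.7 ]
t 8.55 tcp [ 0.4915 -0.0905  0.0277] yaw_y 15.7 F [ 0.02 -0.24  3.59] grip 0.2550250876491374 19.999781548976898 tilt [ 0. -0. -1.]
tool mm [1.4 1.8 0.2] Ftool [-0.23 -0.04 -3.59]
```

```bash
for i in 1; do python3 -m creep '[[[0.6,0.6,0,0],[0,0,0,0]]]' >/dev/null;python3 st.py 0.4929 -0.0886 0.0275;  python3 -m creep '[[[0.6,0.6,0,0],[0,0,0,0]]]'>/dev/null;python3 st.py 0.4929 -0.0886 0.0275; python3 -m creep '[[[0.5,0.5,0,0],[0,0,0,0]]]'>/dev/null;python3 st.py 0.4929 -0.0886 0.0275; done
```

```text
t 8.8 tcp [ 0.4919 -0.0897  0.0277] yaw_y 15.7 F [-0.19 -0.88  3.71] grip 0.26006649907673574 20.000016689300537 tilt [ 0. -0. -1.]
tool mm [0.8 1.2 0.2] Ftool [-0.79 -0.42 -3.71]
t 9.05 tcp [ 0.4921 -0.0891  0.0277] yaw_y 15.73 F [-2.   -3.25  4.6 ] grip 0.2529192562126279 20.015745162963867 tilt [-0. -0. -1.]
tool mm [0.3 0.9 0.2] Ftool [-2.58 -2.81 -4.6 ]
t 9.3 tcp [ 0.492  -0.0889  0.0277] yaw_y 15.74 F [-5.52 -7.89  7.13] grip 0.2541552581887343 20.018124282360077 tilt [-0.001 -0.001 -1.   ]
tool mm [0.  0.9 0.2] Ftool [-6.1  -7.46 -7.12]
```

```bash
python3 -c "
from h import *
print(manip.read_state()['moment'])"; python3 -m creep '[[[-0.1,-0.2,0,0],[0,0,0,0],[0,0,0,0]]]'>/dev/null; python3 st.py; python3 -m creep '[[[0,0,0,0.006],[0,0,0,0],[0,0,0,0]]]'>/dev/null;python3 st.py; python3 -c "
from h import *
print(manip.read_state()['moment'])";python3 -m creep '[[[0,0,0,-0.012],[0,0,0,0],[0,0,0,0]]]'>/dev/null;python3 st.py; python3 -c "
from h import *
print(manip.read_state()['moment'])"
```

```text
[-1.09685387  0.87143487  0.13471212]
t 9.675 tcp [ 0.492  -0.0889  0.0277] yaw_y 15.73 F [-3.86 -5.23  6.76] grip 0.2565889096723987 20.016101002693176 tilt [-0.001 -0.    -1.   ]
t 10.05 tcp [ 0.4919 -0.0888  0.0277] yaw_y 15.41 F [-4.29 -5.06  8.09] grip 0.25400403215647804 20.063268542289734 tilt [-0.001 -0.    -1.   ]
[-0.80620545  0.76976908  0.33174212]
t 10.425 tcp [ 0.492  -0.0889  0.0277] yaw_y 16.03 F [-4.67 -5.44  7.4 ] grip 0.25439661497493143 20.007225573062897 tilt [-0.001 -0.    -1.   ]
[-0.87416878  0.69916851 -0.10610898]
```

```bash
python3 -m creep '[[[0.1,0.1,0,0.003],[0,0,0,0],[0,0,0,0],[0,0,0,0],[0,0,0,0],[0,0,0,0],[0,0,0,0],[0,0,0,0],[0,0,0,0],[0,0,0,0],[0,0,0,0]]]'>/dev/null; python3 st.py 0 0 0; python3 -m creep '[[[0,0,0,0],[0,0,0,0],[0,0,0,0],[0,0,0,0],[0,0,0,0]]]' -0.2 20; python3 st.py
```

```text
t 11.8 tcp [ 0.492  -0.0889  0.0277] yaw_y 15.88 F [-4.13 -6.03  6.71] grip 0.2576872340959417 20.004169642925262 tilt [-0.001 -0.    -1.   ]
tool mm [ 220.1 -448.8   28.2] Ftool [-4.67 -5.63 -6.7 ]
clock: 12.42
tool_pos: [0.4925, -0.0884, 0.0276]
ee_rot: [0.603, 0.798, -0.0, -0.0]
force: [0.3, -0.0, 0.3]
grip_width: 0.397
grasp_force: 0.0
t 12.425 tcp [ 0.4925 -0.0884  0.0276] yaw_y 15.87 F [ 0.3  -0.01  0.26] grip 0.3967378969239069 0.0 tilt [-0.  0. -1.]
```

```bash
python3 -m creep '[[[0,0,-8,0],[0,0,-16,0],[0,0,-24,0],[0,0,-27,0],[36.9,6.5,0,0],[36.9,6.5,0,0],[36.9,6.5,0,0],[36.9,6.5,0,0],[36.9,6.5,0,0],[36.9,6.5,0,0],[36.9,6.5,0,0],[36.9,6.5,0,0],[36.9,6.5,0,0],[36.9,6.5,0,0],[36.9,6.5,0,0],[36.9,6.5,0,0],[36.9,6.5,0,0]]]'>/dev/null;  python3 -m creep '[[[0,0,0,0.096],[0,0,0,0.096],[0,0,0,0.096],[0,0,0,0.096],[0,0,0,0]]]' 0.4; python3 st.py 0.4427 0.3966 0.0275
python3 - <<'E'
from h import *
import pickle
d=cam("side");a=d;d2=cam("top")
c=lambda d,b,s:cv2.resize(d["image"][b[1]:b[3],b[0]:b[2],::-1],None,fx=s,fy=s,interpolation=cv2.INTER_CUBIC)
A=c(a,(285,125,385,200),8);cv2.imwrite("pics/s3.png",A[:600,:800])
cv2.imwrite("pics/t3.png",c(d2,(190,145,350,205),5))
pickle.dump(a,open("s3.pkl","wb"));pickle.dump(d2,open("t3.pkl","wb"))
E
```

```text
clock: 15.18
tool_pos: [0.4428, 0.3962, 0.1037]
ee_rot: [0.744, 0.669, 0.0, 0.0]
force: [0.5, 0.3, 0.2]
grip_width: 0.698
grasp_force: 0.0
t 15.175 tcp [0.4428 0.3962 0.1037] yaw_y -6.09 F [0.51 0.31 0.21] grip 0.697908875952735 0.0 tilt [ 0.001  0.001 -1.   ]
tool mm [ 0.3 -0.1 76.2] Ftool [ 0.36  0.48 -0.21]
```

View pics/s3.png

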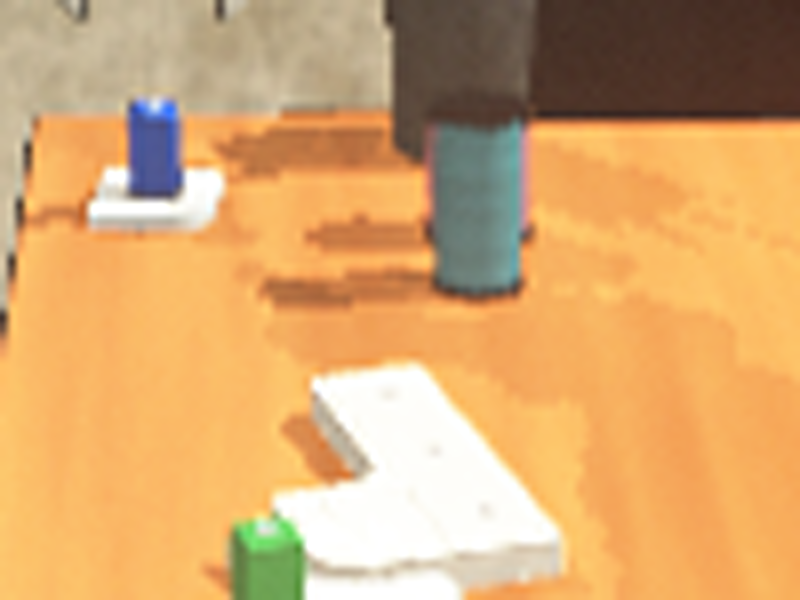

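View pics/t3.png

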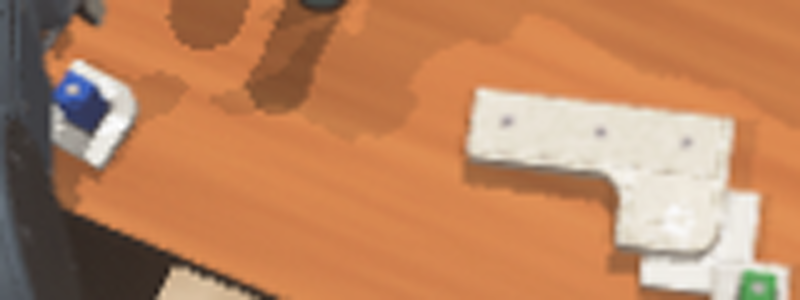

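Green lies snug round the corner at (715,250) in the top crop. The fingers are centred over the blue handle (x 80 to 230 against 155).

```bash
python3 -m creep '[[[0,0,15,0],[0,0,15,0],[0,0,15,0],[0,0,15,0],[0,0,10,0],[0,0,6,0],[0,0,0,0]]]' - 20 >/dev/null && python3 -m creep '[[[0,0,0,0],[0,0,0,0],[0,0,0,0],[0,0,0,0],[0,0,0,0],[0,0,0,0]]]' -0.9 20 >/dev/null; python3 st.py
python3 - <<'E'
from h import *
import pickle
b=pickle.load(open('P.pkl','rb'))['board'];g=R.from_euler('z',b[2]).apply([-.045,.025,0])+[b[0],b[1],.0275];print(g)
s=manip.read_state();M=R.from_quat(s['ee_rot']).as_matrix();print(((g-s['tool_pos'])@M*1e3).round(1))
E
```

```text
t 16.9 tcp [0.4426 0.3961 0.0267] yaw_y -6.13 F [-1.27  0.07  1.37] grip 0.2607106734757386 20.000163316726685 tilt [-0. -0. -1.]
[0.4874151  0.06050165 0.0275    ]
[-328.9   80.4   -0.8]
```

```bash
python3 -m creep '[[[0,0,-15,0],[0,0,-15,0],[0,0,-15,0],[-25,6,0,0],[-35,8.6,0,0],[-35,8.6,0,0],[-35,8.6,0,0],[-35,8.6,0,0],[-35,8.6,0,0],[-35,8.6,0,0],[-35,8.6,0,0],[-35,8.6,0,0],[-24,5.6,0,0],[0,0,0,-0.096],[0,0,0,-0.096],[0,0,0,-0.096],[0,0,0,-0.095],[0,0,0,0]]]' >/dev/null; python3 st.py 0.4874 0.0605 0.027
python3 - <<'E'
from h import *
d=cam("side");save(d,"pics/s4.png",(270,120,380,205),7)
E
```

```text
t 19.15 tcp [0.4877 0.0604 0.0724] yaw_y 15.78 F [ 0.86 -1.09 -0.91] grip 0.2579528883041906 19.999083280563354 tilt [ 0.001  0.    -1.   ]
tool mm [ 0.2 -0.3 45.4] Ftool [-1.29  0.53  0.91]
```

View pics/s4.png

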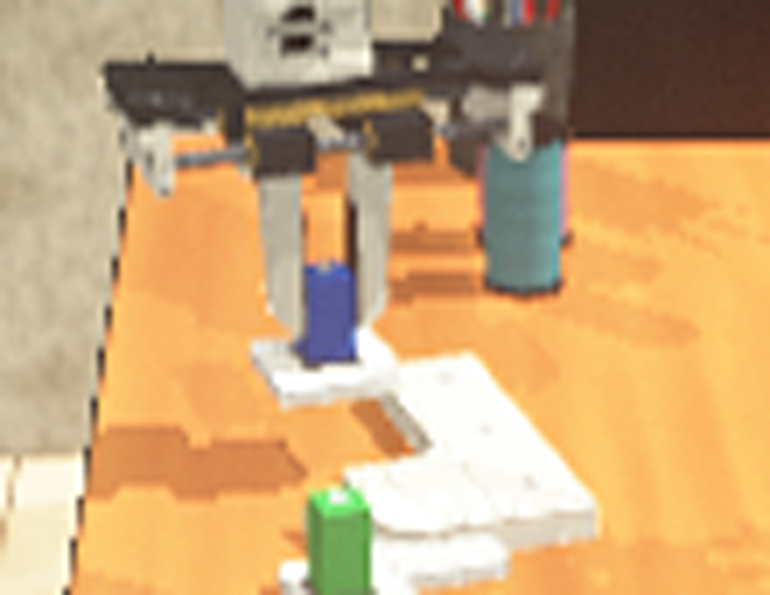

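The blue leaf hangs level in front of the fillet (handle at (330,315)), and green is undisturbed. Lower it and slide toward tool -x, +y.

```bash
python3 -m creep '[[[0,0,12,0],[0,0,14,0],[0,0,12,0],[0,0,5,0],[0,0,2.3,0],[0,0,0,0],[0,0,0,0]]]'>/dev/null; python3 st.py 0.5059 0.0501 0.027; python3 -m creep '[[[-3,3,0,0],[-3,3,0,0],[-2,2,0,0],[-2,2,0,0],[0,0,0,0]]]'>/dev/null;python3 st.py 0.5059 0.0501 0.027;python3 -m creep '[[[-1,1,0,0],[-1,1,0,0],[0,0,0,0]]]'>/dev/null;python3 st.py 0.5059 0.0501 0.027
```

```text
t 20.075 tcp [0.4875 0.0604 0.0266] yaw_y 15.81 F [-1.67 -0.35  5.31] grip 0.2532667404269192 20.000590682029724 tilt [ 0.  0. -1.]
tool mm [-14.9  14.9  -0.4] Ftool [ 0.12 -1.7  -5.31]
t 20.7 tcp [0.5004 0.0533 0.0266] yaw_y 15.81 F [0.82 0.29 5.19] grip 0.2621009280764499 20.00069260597229 tilt [ 0.001 -0.    -1.   ]
tool mm [-4.6  4.4 -0.4] Ftool [ 0.05  0.87 -5.19]
t 21.075 tcp [0.5027 0.052  0.0266] yaw_y 15.81 F [-1.71  0.61  6.52] grip 0.2576742987389817 20.000767707824707 tilt [ 0.001  0.    -1.   ]
tool mm [-2.7  2.6 -0.4] Ftool [ 1.05 -1.47 -6.52]
```

```bash
python3 -m creep '[[[-0.8,0.8,-0.4,0],[0,0,0,0]]]'>/dev/null; python3 st.py 0.5059 0.0501 0.027; python3 -m creep '[[[-0.6,0.6,0,0],[0,0,0,0]]]'>/dev/null;python3 st.py 0.5059 0.0501 0.027;python3 -m creep '[[[-0.6,0.6,0,0],[0,0,0,0]]]'>/dev/null;python3 st.py 0.5059 0.0501 0.027
```

```text
t 21.325 tcp [0.5035 0.0515 0.0267] yaw_y 15.81 F [-0.06  0.34 -1.2 ] grip 0.25736756462348215 19.999017119407654 tilt [ 0. -0. -1.]
tool mm [-2.   2.  -0.3] Ftool [0.34 0.04 1.2 ]
t 21.575 tcp [0.504  0.0511 0.0266] yaw_y 15.81 F [ 0.9   1.01 -0.66] grip 0.25557109962958685 19.998881220817566 tilt [-0. -0. -1.]
tool mm [-1.5  1.6 -0.4] Ftool [0.73 1.14 0.66]
t 21.825 tcp [0.5046 0.0507 0.0266] yaw_y 15.81 F [-0.36 -0.38 -1.11] grip 0.25487092306040937 19.9989715218544 tilt [-0. -0. -1.]
tool mm [-0.9  1.1 -0.4] Ftool [-0.27 -0.45  1.11]
```

```bash
python3 -m creep '[[[-0.5,0.5,0,0],[0,0,0,0]]]'>/dev/null; python3 st.py 0.5059 0.0501 0.027; python3 -m creep '[[[-0.4,0.4,0,0],[0,0,0,0]]]'>/dev/null;python3 st.py 0.5059 0.0501 0.027;python3 -m creep '[[[-0.4,0.4,0,0],[0,0,0,0]]]'>/dev/null;python3 st.py 0.5059 0.0501 0.027
```

```text
t 22.075 tcp [0.5047 0.0505 0.0267] yaw_y 15.82 F [-4.45  0.56  2.55] grip 0.25552969240295764 20.000333189964294 tilt [-0.001  0.    -1.   ]
tool mm [-0.7  1.  -0.3] Ftool [ 1.75 -4.13 -2.54]
t 22.325 tcp [0.5047 0.0504 0.0267] yaw_y 15.81 F [-7.31  2.9   6.11] grip 0.2589843580792161 20.000811517238617 tilt [-0.002  0.    -1.   ]
tool mm [-0.6  1.  -0.3] Ftool [ 4.79 -6.25 -6.1 ]
t 22.575 tcp [0.5048 0.0503 0.0267] yaw_y 15.81 F [-8.99  5.02  8.07] grip 0.26073317369870663 20.00142753124237 tilt [-0.003  0.001 -1.   ]
tool mm [-0.5  1.  -0.3] Ftool [ 7.29 -7.31 -8.03]
```

```bash
cat >> st.py <<'E'
print('Mz',s['moment'].round(3))
E
python3 -m creep '[[[0.2,-0.2,0,0.005],[0,0,0,0],[0,0,0,0]]]'>/dev/null;python3 st.py 0 0 0; python3 -m creep '[[[0,0,0,-0.01],[0,0,0,0],[0,0,0,0]]]'>/dev/null;python3 st.py 0 0 0
```

```text
t 22.95 tcp [0.5048 0.0503 0.0267] yaw_y 15.53 F [-8.52  3.11  7.69] grip 0.25133130573545154 20.004422664642334 tilt [-0.003  0.    -1.   ]
tool mm [  86.7 -499.8   28.1] Ftool [ 5.28 -7.4  -7.67]
Mz [0.551 1.575 0.055]
t 23.325 tcp [0.5048 0.0503 0.0267] yaw_y 16.07 F [-8.44  3.52  6.6 ] grip 0.2548904017789638 20.02557098865509 tilt [-0.003  0.001 -1.   ]
tool mm [  91.3 -498.9   28.1] Ftool [ 5.73 -7.16 -6.57]
Mz [ 0.512  1.623 -0.235]
```

```bash
python3 -m creep '[[[0,-0.1,0,0.006],[0,0,0,0],[0,0,0,0],[0,0,0,0],[0,0,0,0],[0,0,0,0],[0,0,0,0],[0,0,0,0],[0,0,0,0],[0,0,0,0],[0,0,0,0]]]'>/dev/null; python3 st.py 0 0 0; python3 -m creep '[[[0,0,0,0],[0,0,0,0],[0,0,0,0],[0,0,0,0],[0,0,0,0]]]' -0.2 20 >/dev/null; python3 st.py; python3 -m creep '[[[0,0,-8,0],[0,0,-16,0],[0,0,-24,0],[0,0,-30,0],[0,0,-40,0],[20,-10,-30,0],[40,-20,0,0],[40,-20,0,0],[40,-20,0,0],[40,-20,0,0],[40,-20,0,0],[20,-10,0,0],[0,0,0,0]]]'
python3 - <<'E'
from h import *
import pickle
d=cam("side");save(d,"pics/s5.png",(285,145,385,215),8);d2=cam("top");save(d2,"pics/t5.png",(270,150,360,215),8)
E
```

```text
t 24.7 tcp [0.5048 0.0503 0.0267] yaw_y 15.75 F [-8.09  4.12  6.05] grip 0.2571555751319298 20.000849962234497 tilt [-0.003  0.    -1.   ]
tool mm [  88.5 -499.4   28. ] Ftool [ 6.16 -6.68 -6.03]
Mz [ 0.64   1.505 -0.042]
t 25.325 tcp [0.506  0.0499 0.0267] yaw_y 15.75 F [-0.13 -0.49 -0.23] grip 0.39933839611335453 0.0 tilt [ 0. -0. -1.]
Mz [-0.044  0.009 -0.076]
clock: 26.95
tool_pos: [0.3247, 0.249, 0.1757]
ee_rot: [0.603, 0.798, 0.001, 0.0]
force: [-0.1, -0.2, -0.2]
grip_width: 0.396
grasp_force: 0.0
```

View pics/t5.png

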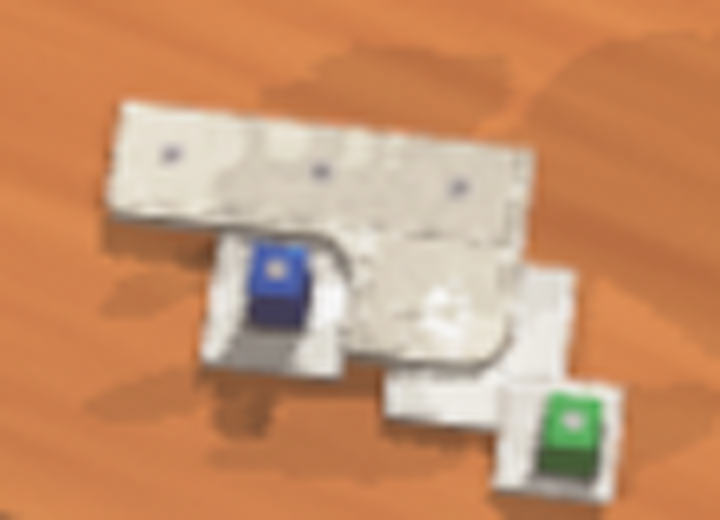

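View pics/s5.png

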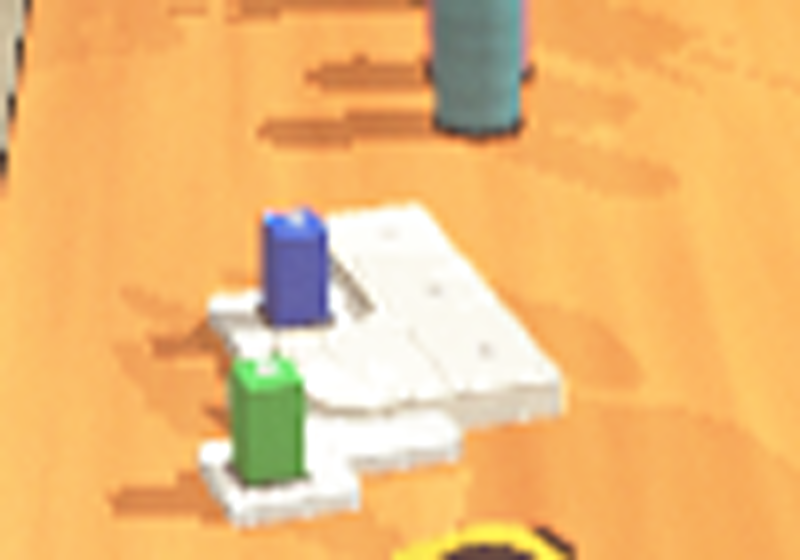

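Both leaves sit flush and flat: blue in the fillet at (340,255), green round the corner at (500,360) in the top crop. The arm is clear, so I hand in.

```bash
python3 -c "
from rig import manip
print(manip.hand_in())"
```

```text
the job is handed in; nothing more can be done
None
```

I seated the green leaf on the outer corner, then the blue leaf in the inner fillet, each held for over a second at about 7 to 10 N sideways with no reading above 18 N, and handed in at 27 s; both looked flush and flat in the last pictures, but the verdict was not shown.

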